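# Take the blade insert off the board slicer for washing

### The arm

A 6-joint arm with a two-finger parallel gripper is mounted at the origin on a cart in front of the work surface, level with it; the furniture and walls round the work are solid. World frame = base frame: x ahead of the robot, y to its left, z up, the work surface at z = 0. Lengths are in m, angles in rad, forces in N, time in s.
With the tool pointing down it reaches from about 0.225 to 0.725 m from the base axis. Payload 3.1 kg.
Tool frame: the origin (TCP) lies at the very end of the fingers, on their centre line; the grasp point (between the pads) lies 19 mm behind it (manip.grip_depth is the distance from the TCP to the grasp point, in m); z points along the fingers, y is the line along which they close (so a half turn about z gives the same grasp; the last joint's range is limited). The gripper opens to 85 mm and grips with 20 to 120 N. Pads are 22 mm wide; open, the fingers measure 114 mm over their backs; the gripper's body (76 mm by 85 mm) begins 54 mm behind the grasp point. The pads swing forward as they close: fully open they stand 13 mm farther back than shut.
Start: joints at [1.098, 0.048, 0.099, 1.622, 0, 1.443], TCP at [0.177, 0.494, 0.231] pointing down, gripper open.
Joint ranges: [-2.91, 2.91], [-0.99, 1.94], [-1.21, 1.42], [-2.12, 2.29], [-1.49, 1.47], [-3.14, 3.14]. Speed limits (rad/s): [2.79, 2.79, 3.14, 3.14, 3.14, 3.14].

### API

Orientations are given as a unit quaternion [x, y, z, w].
In Python, from rig import manip gives the robot as it stands.
- The arm moves only by the tool carry_out, never from a script. Its argument "targets" is a list of rows, each a list of 7 numbers: the shift along the tool's x, y, z as a fraction of full scale, then the turn, a rotation vector about the tool's x, y, z as a fraction of full scale, then the opening, from 0 (shut) to 1 (fully open). In form: [[dx, dy, dz, rx, ry, rz, jaw], ...]. A call has 1 to 12 rows; each row shifts and turns the commanded pose from where the row before left it, along the tool's axes as they then stand; what a row does not reach is not made up. Full scale, the value 1, is 400 mm for a shift and 360 degrees for a turn. A row lasts 1/10 s, in which the tool goes at most 50 mm and 8.59 degrees, less where a joint would pass 70% of its speed; a pose out of reach is approached as far as the arm can. A call with a number of a shift or a turn outside -1 to 1 is refused whole. A call with a gripper value outside its range is refused whole. The fingers move at their own pace and stop on an object; the grip force is fixed at half the most. Time passes only in rows, so rows that do not move let the fingers close. It gives the time, the measured TCP pose, the force, the opening and the grip force at its end, in the units of the state.
- manip.observe(): the state, without advancing time (a new reading comes with each control period).
- manip.grab_frame(name): name is "scene" or "side" or "wrist"; returns a dict with "frame" (384x512x3 uint8, blue, green, red), "vertical_fov" (degrees; the focal length in pixels is half the picture's height over the tangent of half this angle, whatever the lens; pixels are square), "cx", "cy" (the principal point, pixels), "position" and "attitude" of the camera in the world. Camera axes: x right, y up, looking along -z (the intrinsics and any distortion apply to the point x, -y, -z); pixel columns grow to the right and rows downward; lengths in m; the calibration is good to about 2 mm. A picture is of the moment at which its call begins. There is no depth.
- manip.job_done(): hands the job in; it is judged then, once.
The state is a dict: "time": time; "joint_positions": joint angles; "qvel": joint speeds; "effort": joint torques, N m; "tcp_pos": TCP position; "eef_rot": TCP orientation; "ft_force": force on the tool from outside, world axes, zero at the start; "wrist_torque": the same for the moment, N m; "gripper_width": opening from 0.0 (shut) to 1.0 (fully open); "grasp_force": force on a finger pad.
Only numpy, scipy, OpenCV 4.12 (cv2) and the standard library are available. Lean on these libraries where they do the work, as an engineer would, in place of code of your own. Each camera call takes 0.05 s, during which the arm holds its last target. There are 200 camera calls.

### The job

Pull the white slicing insert out of the sloping board slicer by its black grip bar: draw it up along the slope until its spring catches let go and it is clear of the slicer. Then lay it flat in the steel sheet tray, grip bar up and wholly inside the rim, without dropping it. Leave the tray and everything else on the counter where it stands.

Things in the scene. Friction and masses are not known exactly. Their poses are not given: they have to be found in the camera images.
- slicer: Grey board slicer (mandoline) fixed to the counter, 210 mm long, 136 mm wide, on legs; origin on the counter under it. Its deck rises 35 degrees along the slicer's +x (roughly away from the robot): in this frame the pull direction is (0.819, 0, 0.574) and the deck's normal (-0.574, 0, 0.819). Rails 8 mm high beside the insert (1.5 mm play) end 169 mm up the deck.
- slicer_low (a point): Middle of the lower end of the deck's top face, at (-110, 0, 30) mm in the slicer's frame. Over the lowest 60 mm of the deck, lips (up to 13.5 mm above it) hold the insert down: it comes out only by sliding up the slope, 45 mm until clear of the lips, 65 mm until clear of the two sprung balls at its sides, which yield at about 10 to 16 N.
- insert: White slicing insert with a steel blade strip: flat plate 150 (x) x 80 (y) x 8 (z) mm, about 0.16 kg, with a black grip bar across it near one end. Origin at the centre of the plate's underside, z towards the bar's side, x lengthwise towards the bar's end. At the start it is snapped into the slicer, underside on the deck, x up the slope, origin 95.5 mm up from slicer_low.
- insert_grip (a point): Middle of the insert's grip bar, at (35, 0, 24) mm in the insert's frame. The bar is 24 mm thick along the insert's x, 60 mm long along y, and stands from z = 8 to z = 40 mm. At the start 57 mm of flat plate below the bar and 28 mm above it are free for fingers.
- tray: Steel sheet tray with rolled rim, loose, 230 mm (x) x 290 mm (y) x 20 mm high; origin at the centre of its underside. Flat inner floor about 157 mm (x) x 213 mm (y), 2 to 5 mm above the counter; its long y axis points roughly to or from the robot.
- reader: Card reader lying flat, 123 (x) x 66 (y) x 20 mm, origin centre of underside; bystander.
- timer: Kitchen timer on its foot, 50 (x) x 72 (y) x 68 mm, origin centre of underside; bystander.
- salt: Standing salt jar with black lid, 40 mm across, 105 mm high, origin centre of underside; bystander.
- tin: Standing tin, 75 mm across, 58 mm high, origin centre of underside; bystander.

How it is judged:
On the way:
1. the insert is drawn out of the slicer: its origin is more than 70 mm from where it was snapped in, still held by the fingers (distance of insert from where it was at the start of the episode above 0.07 m and contact force between the fingers and insert above 0.5 N), for 0.1 s.
At the end, for the whole second after the job is handed in: The insert lies at rest in the sheet tray, grip bar up: its origin within 60 mm (tray x) and 80 mm (tray y) of the tray's centre and less than 12 mm above the tray's underside, tilted less than 0.1 rad. The tray is within 50 mm and every bystander within 30 mm of where it started (x of insert in the frame of tray between -0.06 and 0.06 m and y of insert in the frame of tray between -0.08 and 0.08 m and z of insert in the frame of tray below 0.012 m and angle between insert's own z axis and vertical below 0.1 rad and linear speed of insert below 0.02 m/s and distance of each of reader, timer, salt, tin from where it was at the start of the episode below 0.03 m and distance of tray from where it was at the start of the episode below 0.05 m); the robot touches nothing.
It fails at once if the insert is dropped or thrown: faster than 0.6 m/s while the fingers do not hold it (linear speed of insert above 0.6 m/s and contact force between the fingers and insert below 0.2 N).
It fails at once if a bystander is moved more than 30 mm, or the tray more than 50 mm (distance of any of reader, timer, salt, tin from where it was at the start of the episode above 0.03 m or distance of tray from where it was at the start of the episode above 0.05 m).
It also fails if it takes over 45 s, if anything falls off the work surface, if the arm or the gripper's body presses on something with over 40 N, if the wrist force passes 120 N, or if a joint passes its speed limit or range.

## Working session

There is one attempt and no reset: what is moved stays moved. The work goes in short steps, Python scripts to look and compute and a tool call to move; the robot and the scene stay as the last step left them, time stands still between calls to the robot, and variables do not carry over. Pictures are saved under pics/ and viewed, at most 12 in all, crops included, and the job is handed in when it is done.

Besides the shell and the picture viewer there is one more tool, called after "Emit:" as name([rows], argument=value, ...), one row to a line, values as JSON. carry_out: Moves the arm, as the interface text tells. Its arguments: {"type":"object","properties":{"targets":{"type":"array","items":{"type":"array","items":{"type":"number","minimum":-1,"maximum":1}}}},"required":["targets"]}

```bash
ls; mkdir -p pics; python3 - <<'E'
from rig import manip
import cv2,numpy as np
fs={n:manip.grab_frame(n) for n in("scene","side","wrist")}
import pickle;pickle.dump(fs,open('f0.pkl','wb'))
for n,f in fs.items():print(n,{k:v for k,v in f.items() if k!='frame'})
cv2.imwrite('pics/a.png',fs['scene']['frame']);cv2.imwrite('pics/b.png',fs['side']['frame'])
print(manip.observe(),manip.grip_depth)
E
```

```text
pics
scene {'vertical_fov': 48.32970797554448, 'cx': 251.02869310476652, 'cy': 196.21713409127415, 'position': array([-0.19444868, -0.38141891,  1.06360342]), 'attitude': array([ 0.29646098, -0.18934358, -0.49716359,  0.79315084])}
side {'vertical_fov': 50.4755630587092, 'cx': 259.45305259864085, 'cy': 189.53629257976027, 'position': array([ 0.26836941, -0.88183899,  0.86802651]), 'attitude': array([ 0.41709917, -0.07323502, -0.14128005,  0.89482113])}
wrist {'vertical_fov': 59.154748368081975, 'cx': 254.4735177371866, 'cy': 194.72077576776644, 'position': array([0.10849553, 0.51781157, 0.37230108]), 'attitude': array([-0.11913635, -0.08330378,  0.56931643,  0.80916365])}
{'time': 0.15, 'joint_positions': array([1.09821331e+00, 4.85763114e-02, 9.79167202e-02, 1.62200280e+00,
       4.96963179e-06, 1.44300270e+00]), 'qvel': array([ 0.00079145, -0.00243569,  0.00379481, -0.00112802, -0.00221718,
       -0.00036971]), 'effort': array([ 1.34175487e-03, -3.39259028e+01,  3.20423627e+01,  1.53179612e-02,
       -9.75452781e-05,  7.41393933e-06]), 'tcp_pos': array([0.17723127, 0.49365897, 0.23036775]), 'eef_rot': array([ 1.71541963e-01,  9.85176372e-01, -8.90574873e-04, -2.78271999e-04]), 'ft_force': array([0.26304893, 0.50810441, 0.22464798]), 'wrist_torque': array([ 0.02572645,  0.05166544, -0.01987293]), 'grasp_force': 0.0, 'gripper_width': 1.0008371802129656} 0.0187
```

View pics/a.png

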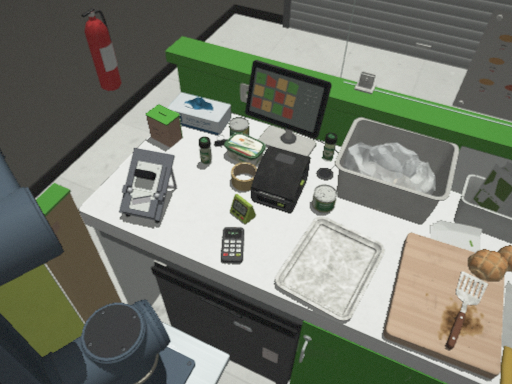

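View pics/b.png

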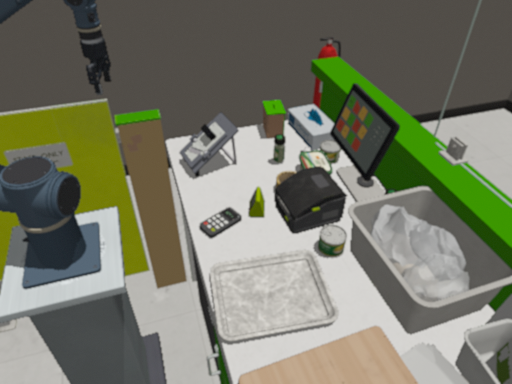

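The scene view shows the slicer around (150,183) with its white insert, and the tray around (330,267). In the side view the slicer is at (208,147) and the tray at (270,293). Next I'll enlarge these areas and check the wrist view.

```bash
cat > h.py <<'E'
import numpy as np,cv2
from scipy.spatial.transform import Rotation as R
def K(f):return f['frame'].shape[0]/2/np.tan(np.radians(f['vertical_fov'])/2)
def ray(f,p):
    k=K(f);d=np.array([(p[0]-f['cx'])/k,-(p[1]-f['cy'])/k,-1.])
    d=R.from_quat(f['attitude']).apply(d);return f['position'],d/np.linalg.norm(d)
def plane(f,p,z):
    o,d=ray(f,p);return o+d*(z-o[2])/d[2]
def tri(rs):
    A=sum(np.eye(3)-np.outer(d,d) for o,d in rs);b=sum((np.eye(3)-np.outer(d,d))@o for o,d in rs)
    x=np.linalg.solve(A,b);return x,[np.linalg.norm(np.cross(x-o,d)) for o,d in rs]
def proj(f,X):
    c=R.from_quat(f['attitude']).inv().apply(np.atleast_2d(X)-f['position']);k=K(f)
    return np.c_[f['cx']-k*c[:,0]/c[:,2],f['cy']+k*c[:,1]/c[:,2]]
E
python3 - <<'E'
import pickle,cv2,numpy as np
f=pickle.load(open('f0.pkl','rb'))
s=cv2.resize(f['scene']['frame'][140:225,110:190],None,fx=5,fy=5,interpolation=2)
d=cv2.resize(f['side']['frame'][110:180,170:250],None,fx=5,fy=5,interpolation=2)
o=np.zeros((600,800,3),np.uint8);o[:425,:400]=s;o[:350,400:]=d
cv2.imwrite('pics/c.png',o);cv2.imwrite('pics/d.png',f['wrist']['frame'])
E
```

```text
(no output)
```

View pics/c.png

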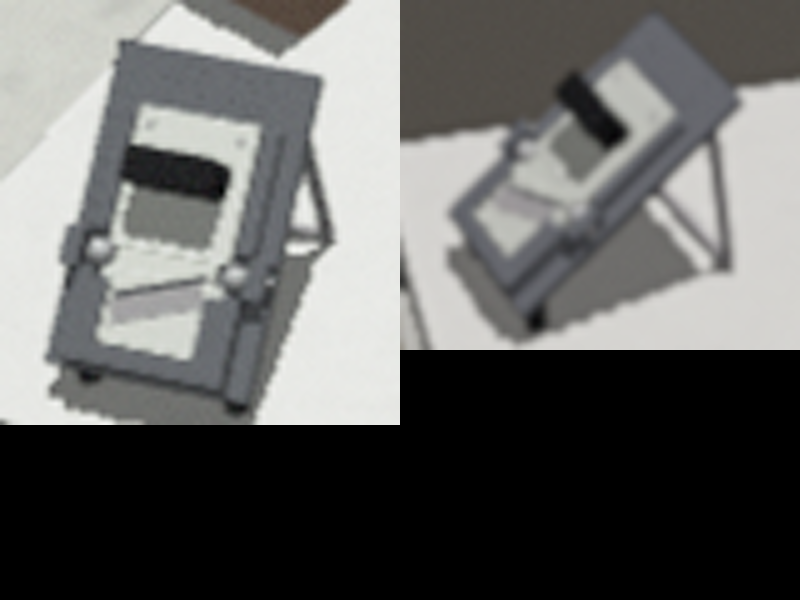

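View pics/d.png

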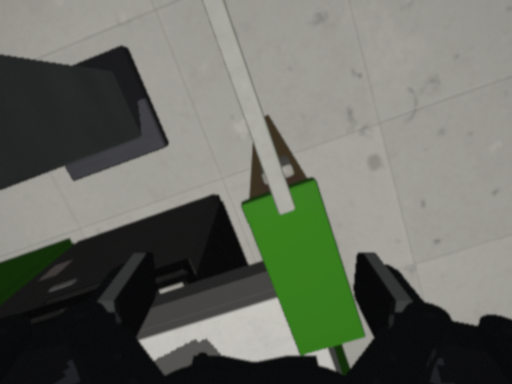

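The crops show the deck's upper corners at scene crop (125,40) and (322,77), and side crop (655,12) and (742,100). The insert and black bar are visible in both. The wrist camera doesn't see the slicer yet. I'll triangulate.

```bash
python3 - <<'E'
import pickle;from h import *
np.set_printoptions(precision=4,suppress=True)
f=pickle.load(open('f0.pkl','rb'))
S=lambda x,y:((x+.5)/5-.5+110,(y+.5)/5-.5+140)
D=lambda x,y:((x-400+.5)/5-.5+170,(y+.5)/5-.5+110)
P={'deckUL':((125,40),(655,12),.150),'deckUR':((322,77),(742,100),.150),'deckLL':((48,358),(450,212),.03),
'insUL':((140,103),(628,60),.134),'insUR':((262,122),None,.134),'insLL':((98,342),(475,215),.048),'insLR':((192,360),(512,258),.048)}
for n,(a,b,z) in P.items():
    print(n,plane(f['scene'],S(*a),z), plane(f['side'],D(*b),z) if b else '', tri([ray(f['scene'],S(*a)),ray(f['side'],D(*b))]) if b else '')
# tray: bright-ish outline corners, rim
for n in('scene','side'):
    g=f[n]['frame'];hsv=cv2.cvtColor(g,cv2.COLOR_BGR2HSV)
    print(n,[tuple(g[r,c]) for r,c in ([(267,330),(250,200),(250,290)] if n=='scene' else [(293,270),(200,210),(245,250)])])
T={'scene':[(325,219),(384,241),(335,317),(276,270)],'side':[(209,262),(301,252),(333,316),(222,339)]}
for n,ps in T.items():
    for p in ps:print(n,p,plane(f[n],p,.02))
E
```

```text
deckUL [0.5506 0.378  0.15  ] [0.5501 0.3794 0.15  ] (array([0.5496, 0.3769, 0.1514]), [np.float64(5.4513441443715734e-05), np.float64(5.451344144369166e-05)])
deckUR [0.5763 0.2487 0.15  ] [0.5766 0.2477 0.15  ] (array([0.5771, 0.2493, 0.149 ]), [np.float64(5.4364083270277965e-05), np.float64(5.436408327010937e-05)])
deckLL [0.3877 0.3473 0.03  ] [0.386  0.3516 0.03  ] (array([0.3851, 0.344 , 0.035 ]), [np.float64(0.0002550796996133568), np.float64(0.00025507969961333283)])
insUL [0.5202 0.3486 0.134 ] [0.5218 0.3472 0.134 ] (array([0.5224, 0.3507, 0.1316]), [np.float64(0.0002967198119689804), np.float64(0.0002967198119690133)])
insUR [0.5393 0.2712 0.134 ]  
insLL [0.4013 0.3148 0.048 ] [0.3995 0.3163 0.048 ] (array([0.3993, 0.3127, 0.0507]), [np.float64(0.0003026896150508494), np.float64(0.0003026896150509289)])
insLR [0.4147 0.2548 0.048 ] [0.4143 0.258  0.048 ] (array([0.4134, 0.2533, 0.051 ]), [np.float64(0.0004939117246053202), np.float64(0.0004939117246055047)])
scene [(np.uint8(174), np.uint8(182), np.uint8(182)), (np.uint8(229), np.uint8(232), np.uint8(232)), (np.uint8(229), np.uint8(233), np.uint8(232))]
side [(np.uint8(161), np.uint8(167), np.uint8(170)), (np.uint8(208), np.uint8(211), np.uint8(213)), (np.uint8(208), np.uint8(211), np.uint8(213))]
scene (325, 219) [ 0.6469 -0.2372  0.02  ]
scene (384, 241) [ 0.6448 -0.4228  0.02  ]
scene (335, 317) [ 0.3504 -0.3679  0.02  ]
scene (276, 270) [ 0.4129 -0.1734  0.02  ]
side (209, 262) [ 0.3741 -0.1684  0.02  ]
side (301, 252) [ 0.6225 -0.2104  0.02  ]
side (333, 316) [ 0.6172 -0.4187  0.02  ]
side (222, 339) [ 0.3521 -0.3954  0.02  ]
```

```bash
cat >> h.py <<'E'
def delta(st,pos=None,rot=None):
    Rc=R.from_quat(st['eef_rot']);o=[]
    if pos is not None:
        d=Rc.inv().apply(np.array(pos)-st['tcp_pos']);print('shift mm',np.round(d*1e3,1),'full',np.round(d/.4,4))
    if rot is not None:
        v=np.degrees((Rc.inv()*rot).as_rotvec());print('turn deg',np.round(v,2),'|',round(np.linalg.norm(v),1),'full',np.round(v/360,4))
def slicer(yaw,low):
    u=np.array([np.cos(yaw),np.sin(yaw),0]);z=np.array([0,0,1.]);a=np.radians(35)
    s=np.cos(a)*u+np.sin(a)*z;n=-np.sin(a)*u+np.cos(a)*z;return s,n,np.cross(n,s)
E
python3 - <<'E'
import pickle;from h import *
np.set_printoptions(precision=4,suppress=True)
f=pickle.load(open('f0.pkl','rb'))
low=np.array([.397,.281,.03]);yaw=np.radians(11.4);s,n,y=slicer(yaw,low)
# black bar: compare mask centroid with predicted projection of bar top-face/box silhouette centroid
box=np.array([low+s*(.1305+a*.012)+y*b*.03+n*c for a in(-1,1) for b in(-1,1) for c in(.008,.04)])
for k,(x0,y0,x1,y1) in {'scene':(128,160,160,185),'side':(198,118,218,142)}.items():
    g=f[k]['frame'].max(2)[y0:y1,x0:x1];m=(g<60).astype(np.uint8)
    nn,l,st,c=cv2.connectedComponentsWithStats(m);i=1+st[1:,4].argmax()
    ys,xs=np.where(l==i);h=cv2.convexHull(proj(f[k],box).astype(np.float32));M=cv2.moments(h)
    hm=cv2.moments(cv2.convexHull(np.c_[xs+x0,ys+y0].astype(np.int32)))
    print(k,'meas',hm['m10']/hm['m00'],hm['m01']/hm['m00'],hm['m00'],'pred',M['m10']/M['m00'],M['m01']/M['m00'],M['m00'])
# tray outline
for k,(x0,y0,x1,y1) in {'scene':(265,205,395,325),'side':(195,240,345,350)}.items():
    g=f[k]['frame'][y0:y1,x0:x1];ref=np.array(g[2,2],int) 
    m=(g.max(2)<(218 if k=='scene' else 198)).astype(np.uint8)
    m=cv2.morphologyEx(m,cv2.MORPH_OPEN,np.ones((3,3)));m=cv2.morphologyEx(m,cv2.MORPH_CLOSE,np.ones((5,5)))
    cv2.imwrite(f'pics/m_{k}.png',m*255)
    cs,_=cv2.findContours(m,0,2);c=max(cs,key=cv2.contourArea)[:,0]+[x0,y0]
    W=np.array([plane(f[k],p,.017)[:2] for p in c])
    print(k,cv2.contourArea(c),cv2.minAreaRect((W*1e3).astype(np.float32)))
for p in[(150,120),(165,135),(180,145),(205,163),(205,140)]:print(p,plane(f['scene'],p,.05))
print(plane(f['scene'],(149,138),.0))
E
```

```text
scene meas 144.55633802816902 174.10211267605635 142.0 pred 145.25531554763845 173.8705684524176 198.67583042080514
side meas 207.4538606403013 131.42561205273068 88.5 pred 209.0720559404963 132.47147005407535 137.2951434008428
scene 8515.0 ((485.42431640625, -301.542724609375), (461.1307067871094, 258.8880920410156), 0.05278927832841873)
side 11024.0 ((524.1414184570312, -299.9484558105469), (299.1188049316406, 421.727294921875), 78.81796264648438)
(150, 120) [0.7819 0.4999 0.05  ]
(165, 135) [0.735 0.403 0.05 ]
(180, 145) [0.7131 0.3263 0.05  ]
(205, 163) [0.6733 0.2027 0.05  ]
(205, 140) [0.7746 0.2606 0.05  ]
[0.7401 0.4859 0.    ]
```

```bash
python3 - <<'E'
from rig import manip;from h import *
low=np.array([.397,.281,.03]);yaw=np.radians(11.4);s,n,y=slicer(yaw,low)
u=np.array([np.cos(yaw),np.sin(yaw),0]);D=R.from_matrix(np.c_[y,u,[0,0,-1]]);T=R.from_matrix(np.c_[y,s,-n])
st=manip.observe();delta(st,rot=D);st['eef_rot']=D.as_quat()
pre=low+s*.1305+n*.112;print(pre);delta(st,pos=pre,rot=T)
E
```

```text
turn deg [-1.000e-01  4.000e-02  5.885e+01] | 58.8 full [-3.000e-04  1.000e-04  1.635e-01]
[0.43881717 0.28943182 0.19659675]
shift mm [-251.9  216.1   33.8] full [-0.6298  0.5401  0.0844]
turn deg [-35.   0.  -0.] | 35.0 full [-0.0972  0.     -0.    ]
```

Emit:
carry_out([
  [0, 0, 0, 0, 0, 0.0234, 1],
  [0, 0, 0, 0, 0, 0.0234, 1],
  [0, 0, 0, 0, 0, 0.0234, 1],
  [0, 0, 0, 0, 0, 0.0234, 1],
  [0, 0, 0, 0, 0, 0.0234, 1],
  [0, 0, 0, 0, 0, 0.0234, 1],
  [0, 0, 0, 0, 0, 0.0234, 1],
])

```text
time: 0.85
tcp_pos: [0.1773, 0.4939, 0.2308]
eef_rot: [0.637, 0.771, -0.001, 0.0]
ft_force: [-0.5, 0.5, -0.0]
gripper_width: 0.999
grasp_force: 0.0
```

Emit:
carry_out([
  [-0.063, 0.054, 0.0084, 0, 0, 0, 1],
  [-0.063, 0.054, 0.0084, 0, 0, 0, 1],
  [-0.063, 0.054, 0.0084, 0, 0, 0, 1],
  [-0.063, 0.054, 0.0084, 0, 0, 0, 1],
  [-0.063, 0.054, 0.0084, 0, 0, 0, 1],
  [-0.063, 0.054, 0.0084, 0, 0, 0, 1],
  [-0.063, 0.054, 0.0084, 0, 0, 0, 1],
  [-0.063, 0.054, 0.0084, 0, 0, 0, 1],
  [-0.063, 0.054, 0.0084, 0, 0, 0, 1],
  [-0.063, 0.054, 0.0084, 0, 0, 0, 1],
])

```text
time: 1.85
tcp_pos: [0.4393, 0.2881, 0.1972]
eef_rot: [0.634, 0.773, -0.0, -0.0]
ft_force: [-0.2, 0.8, 0.4]
gripper_width: 1.001
grasp_force: 0.0
```

Emit:
carry_out([
  [0, 0, 0, -0.0195, 0, 0, 1],
  [0, 0, 0, -0.0195, 0, 0, 1],
  [0, 0, 0, -0.0195, 0, 0, 1],
  [0, 0, 0, -0.0195, 0, 0, 1],
  [0, 0, 0, -0.0195, 0, 0, 1],
  [0, 0, 0, 0, 0, 0, 1],
])

```text
time: 2.45
tcp_pos: [0.4317, 0.2861, 0.1872]
eef_rot: [0.604, 0.74, 0.227, 0.189]
ft_force: [-1.2, 0.1, -1.7]
gripper_width: 0.997
grasp_force: 0.0
```

```bash
python3 - <<'E'
from rig import manip;from h import *
import pickle
low=np.array([.397,.281,.03]);yaw=np.radians(11.4);s,n,y=slicer(yaw,low)
T=R.from_matrix(np.c_[y,s,-n]);st=manip.observe();print(st['time'],st['tcp_pos'],st['joint_positions'].round(2));delta(st,low+s*.1305+n*.112,T)
f={k:manip.grab_frame(k) for k in('wrist','side','scene')};pickle.dump(f,open('f1.pkl','wb'));cv2.imwrite('pics/e.png',f['wrist']['frame'])
E
```

```text
2.45 [0.43171555 0.2861326  0.18724811] [ 0.59 -0.58 -0.63  0.95 -0.22  1.9 ]
shift mm [ 1.8 11.6 -3.4] full [ 0.0045  0.0289 -0.0086]
turn deg [-0.62  0.23  0.18] | 0.7 full [-0.0017  0.0006  0.0005]
```

View pics/e.png

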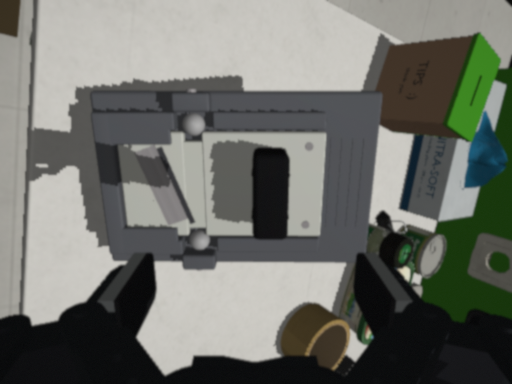

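The wrist view shows the slicer squarely: insert top corners about (326,132) and (324,236), deck top corners about (382,93) and (365,262), and bar outline about x 252–289, y 148–238.

```bash
python3 - <<'E'
import pickle;from h import *
np.set_printoptions(precision=1,suppress=True)
f=pickle.load(open('f1.pkl','rb'))['wrist']
low=np.array([.397,.281,.03]);yaw=np.radians(11.4);s,n,y=slicer(yaw,low)
def q(p,h):
    o,d=ray(f,p);X=o+d*(((low+n*h-o)@n)/(d@n));v=X-low;return np.array([v@s,v@y])*1e3
for nm,p,h in[('deck 210,68',(382,93),0),('deck 210,-68',(365,262),0),('ins 170.5,40',(326,132),.008),('ins 170.5,-40',(324,236),.008)]:print(nm,q(p,h))
g=f['frame'].max(2)[135:250,235:305];nn,l,st,c=cv2.connectedComponentsWithStats((g<35).astype(np.uint8));i=1+st[1:,4].argmax();x,yy,w,hh,_=st[i]
x+=235;yy+=135;print(x,yy,w,hh)
for p in[(x,yy),(x+w,yy),(x,yy+hh),(x+w,yy+hh)]:print('bar',q(p,.04))
E
```

```text
deck 210,68 [207.6  70.8]
deck 210,-68 [208.5 -62.2]
ins 170.5,40 [168.2  44.2]
ins 170.5,-40 [171.8 -35.7]
252 148 36 91
bar [116.3  37.7]
bar [138.8  37.8]
bar [116.3 -24.2]
bar [140.7 -24. ]
```

```bash
python3 - <<'E'
from rig import manip;from h import *
low=np.array([.397,.281,.03]);yaw=np.radians(11.4);s,n,y=slicer(yaw,low);p=low+s*.129+y*.003
s2,n2,y2=slicer(np.radians(12),low)
T=R.from_matrix(np.c_[y2,s2,-n2]);st=manip.observe();delta(st,p+n*.012,T)
E
```

```text
shift mm [  2.9  -4.  101.9] full [ 0.0072 -0.01    0.2548]
turn deg [ 0.18  0.37 -0.63] | 0.7 full [ 0.0005  0.001  -0.0017]
```

Emit:
carry_out([
  [0.0072, -0.01, 0.04, 0.0005, 0.001, -0.0017, 1],
  [0, 0, 0.04, 0, 0, 0, 1],
  [0, 0, 0.04, 0, 0, 0, 1],
  [0, 0, 0, 0, 0, 0, 1],
  [0, 0, 0, 0, 0, 0, 1],
  [0, 0, 0, 0, 0, 0, 1],
])

```text
time: 3.2
tcp_pos: [0.4632, 0.2976, 0.1587]
eef_rot: [0.6, 0.741, 0.234, 0.19]
ft_force: [0.1, 0.7, -0.1]
gripper_width: 1.003
grasp_force: 0.0
```

```bash
cat > pre.py <<'E'
from rig import manip;from h import *
low=np.array([.397,.281,.03]);yaw=np.radians(11.4);s,n,y=slicer(yaw,low);p=low+s*.129+y*.003
s2,n2,y2=slicer(np.radians(12),low)
T=R.from_matrix(np.c_[y2,s2,-n2]);st=manip.observe();print(st['qvel'].round(3),st['tcp_pos']);delta(st,p+n*.012,T)
E
python3 pre.py; python3 - <<'E'
from rig import manip;import cv2
cv2.imwrite('pics/g.png',manip.grab_frame('wrist')['frame'])
E
python3 pre.py
```

```text
[ 0.005 -0.017 -0.019 -0.004 -0.001 -0.002] [0.46318544 0.29762732 0.15868312]
shift mm [-0.5 -0.7 54.3] full [-0.0013 -0.0018  0.1358]
turn deg [ 0.06  0.02 -0.03] | 0.1 full [ 0.0002  0.0001 -0.0001]
[ 0.006 -0.015 -0.02  -0.004  0.002 -0.002] [0.46287356 0.29756781 0.15841964]
shift mm [-0.5 -0.3 54.3] full [-0.0013 -0.0007  0.1357]
turn deg [ 0.06  0.02 -0.02] | 0.1 full [ 0.0002  0.     -0.0001]
```

View pics/g.png

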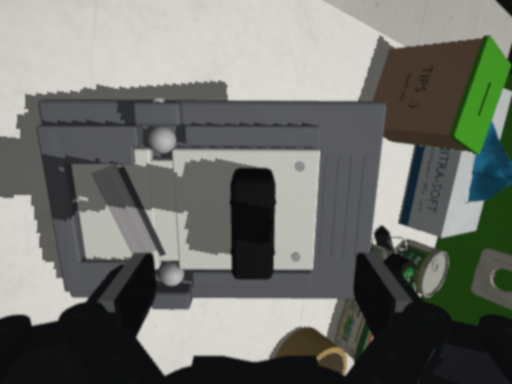

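The wrist view shows the bar at column 252, midway between the fingers (155 and 357), and square to them. Descending and closing.

Emit:
carry_out([
  [-0.0012, 0, 0.025, 0, 0, 0, 1],
  [0, 0, 0.025, 0, 0, 0, 1],
  [0, 0, 0.025, 0, 0, 0, 1],
  [0, 0, 0.025, 0, 0, 0, 1],
  [0, 0, 0.03, 0, 0, 0, 1],
  [0, 0, 0, 0, 0, 0, 1],
  [0, 0, 0, 0, 0, 0, 1],
  [0, 0, 0, 0, 0, 0, 1],
])

```text
time: 4.05
tcp_pos: [0.4912, 0.3027, 0.1139]
eef_rot: [0.6, 0.741, 0.233, 0.189]
ft_force: [0.0, 1.0, -0.2]
gripper_width: 1.0
grasp_force: 0.0
```

Emit:
carry_out([
  [0, 0, 0, 0, 0, 0, 0.45],
  [0, 0, 0, 0, 0, 0, 0.3],
  [0, 0, 0, 0, 0, 0, 0],
  [0, 0, 0, 0, 0, 0, 0],
  [0, 0, 0, 0, 0, 0, 0],
  [0, 0, 0, 0, 0, 0, 0],
  [0, 0, 0, 0, 0, 0, 0],
])

```text
time: 4.75
tcp_pos: [0.4919, 0.3029, 0.1148]
eef_rot: [0.6, 0.741, 0.234, 0.19]
ft_force: [2.2, -0.0, 2.4]
gripper_width: 0.273
grasp_force: 60.8
```

```bash
python3 pre.py; python3 -c "
from rig import manip
st=manip.observe();print(st['ft_force'],st['wrist_torque'],st['gripper_width'],st['grasp_force'],st['joint_positions'])"
```

```text
[-0.     0.     0.     0.001  0.    -0.001] [0.49188408 0.30294853 0.11483903]
shift mm [0.2 0.6 1.7] full [0.0006 0.0015 0.0042]
turn deg [ 0.07  0.04 -0.02] | 0.1 full [ 0.0002  0.0001 -0.0001]
[ 2.1734826  -0.02385516  2.44129138] [ 0.02527931  0.08722951 -0.11544342] 0.2730069880042708 60.75029790401459 [ 0.53767139 -0.39103079 -0.66702104  0.70853226 -0.18696952  1.84307922]
```

Emit:
carry_out([
  [0, 0.019, 0, 0, 0, 0, 0],
  [0, 0.019, 0, 0, 0, 0, 0],
  [0, 0.019, 0, 0, 0, 0, 0],
  [0, 0.019, 0, 0, 0, 0, 0],
  [0, 0.019, 0, 0, 0, 0, 0],
  [0, 0.019, 0, 0, 0, 0, 0],
])

```text
time: 5.35
tcp_pos: [0.522, 0.3103, 0.1364]
eef_rot: [0.6, 0.744, 0.228, 0.185]
ft_force: [-24.7, -5.4, 12.9]
gripper_width: 0.266
grasp_force: 64.2
```

Emit:
carry_out([
  [0, 0.02, 0, 0, 0, 0, 0],
  [0, 0.02, 0, 0, 0, 0, 0],
  [0, 0.02, 0, 0, 0, 0, 0],
  [0, 0.02, 0, 0, 0, 0, 0],
  [0, 0.02, 0, 0, 0, 0, 0],
  [0, 0.02, 0, 0, 0, 0, 0],
  [0, 0, 0, 0, 0, 0, 0],
  [0, 0, 0, 0, 0, 0, 0],
])

```text
time: 6.15
tcp_pos: [0.5648, 0.319, 0.167]
eef_rot: [0.6, 0.742, 0.232, 0.188]
ft_force: [-6.0, -1.2, 6.2]
gripper_width: 0.266
grasp_force: 62.0
```

```bash
python3 - <<'E'
from rig import manip;import cv2,numpy as np
st=manip.observe();print(st['ft_force'],st['wrist_torque'],st['grasp_force'],st['joint_positions'].round(2))
f={k:manip.grab_frame(k)['frame'] for k in('side','wrist')}
o=np.zeros((384,800,3),np.uint8);o[:,:512]=f['wrist'];o[:288,512:]=cv2.resize(f['side'][80:180,160:260],(288,288),interpolation=2)
cv2.imwrite('pics/k.png',o)
E
```

```text
[-5.98145732 -1.24862083  6.17331417] [-0.22915103  1.21746209  0.06220505] 61.963534355163574 [ 0.49 -0.22 -0.43  0.77 -0.16  1.8 ]
```

View pics/k.png

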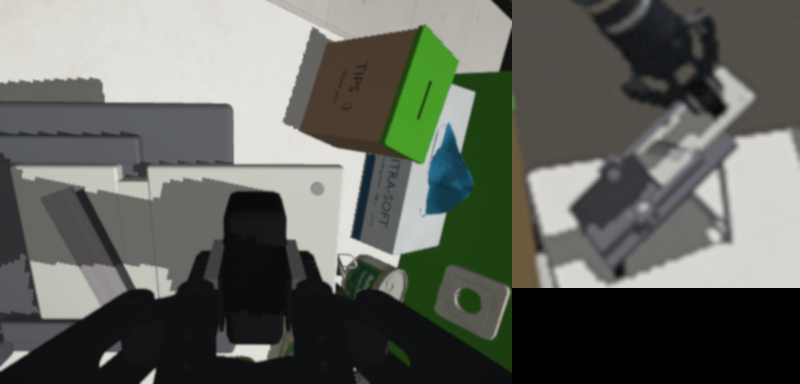

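The insert is drawn out by about 91 mm and still held. I'll lift it off along the normal and measure the tray at the same time.

Emit:
carry_out([
  [0, 0, -0.025, 0, 0, 0, 0],
  [0, 0, -0.05, 0, 0, 0, 0],
  [0, 0, -0.05, 0, 0, 0, 0],
  [0, 0, -0.05, 0, 0, 0, 0],
  [0, 0, -0.05, 0, 0, 0, 0],
  [0, 0, 0, 0, 0, 0, 0],
  [0, 0, 0, 0, 0, 0, 0],
])

```text
time: 6.95
tcp_pos: [0.5152, 0.3079, 0.2402]
eef_rot: [0.6, 0.742, 0.232, 0.189]
ft_force: [0.1, -0.1, -2.1]
gripper_width: 0.271
grasp_force: 60.8
```

```bash
python3 - <<'E'
import pickle,cv2,numpy as np
f=pickle.load(open('f0.pkl','rb'))
s=cv2.resize(f['scene']['frame'][210:330,265:395],None,fx=3,fy=3,interpolation=2)
d=cv2.resize(f['side']['frame'][240:350,200:335],None,fx=3,fy=3,interpolation=2)
o=np.zeros((365,800,3),np.uint8);o[:360,:390]=s;o[:330,395:]=d
cv2.imwrite('pics/t.png',o)
E
```

```text
(no output)
```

View pics/t.png

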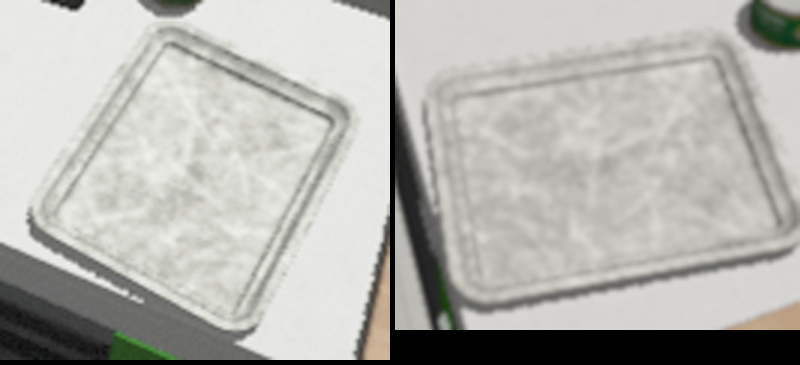

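The crop shows the empty tray clearly. Its outer edges run from about (52,160) to (120,62) on the left, (195,22) to (325,88) at the top, (335,163) to (275,285) on the right and (60,237) to (210,318) at the bottom; the side view is similar.

```bash
python3 - <<'E'
import pickle;from h import *
np.set_printoptions(precision=4,suppress=True)
f=pickle.load(open('f0.pkl','rb'))
E={'scene':(265,210,0,[((52,160),(120,62)),((195,22),(325,88)),((335,163),(275,285)),((60,237),(210,318))]),
'side':(200,240,395,[((430,110),(452,265)),((460,65),(700,33)),((745,70),(795,200)),((500,303),(760,258))])}
for k,(x0,y0,o,L) in E.items():
    H=lambda p:np.array([(p[0]-o+.5)/3-.5+x0,(p[1]+.5)/3-.5+y0,1])
    l=[np.cross(H(a),H(b)) for a,b in L];C=[]
    for i in range(4):
        c=np.cross(l[i],l[(i+1)%4]);C.append(plane(f[k],c[:2]/c[2],.016)[:2])
    C=np.array(C);e=np.roll(C,-1,0)-C
    print(k,C.tolist(),'mean',C.mean(0),'len',np.linalg.norm(e,axis=1),'ang',np.degrees(np.arctan2(e[:,1],e[:,0])))
E
python3 -c "
from rig import manip;st=manip.observe();print(st['tcp_pos'],st['eef_rot'])"
```

```text
scene [[0.6706072816618662, -0.20625822216967551], [0.6344382793645318, -0.43084365699550187], [0.3518696441173416, -0.4019686215322278], [0.37642842132250803, -0.1706571031557058]] mean [ 0.5083 -0.3024] len [0.2275 0.284  0.2326 0.2963] ang [-99.1488 174.1653  83.9395  -6.9003]
side [[0.37502388558152766, -0.1684729719600324], [0.6546720740143748, -0.2068047487045891], [0.6250344850029173, -0.4369502852587454], [0.3475315930818048, -0.40191581058140907]] mean [ 0.5006 -0.3035] len [0.2823 0.232  0.2797 0.2351] ang [ -7.805  -97.338  172.8045  83.2833]
[0.51519349 0.30788416 0.24020724] [0.60026246 0.7415686  0.232488   0.18897177]
```

Emit:
carry_out([
  [0, 0, -0.02, 0.0162, 0, 0, 0],
  [0, 0, 0, 0.0162, 0, 0, 0],
  [0, 0, 0, 0.0162, 0, 0, 0],
  [0, 0, 0, 0.0162, 0, 0, 0],
  [0, 0, 0, 0.0162, 0, 0, 0],
  [0, 0, 0, 0.0162, 0, 0, 0],
  [0, 0, 0, 0, 0, 0.0174, 0],
  [0, 0, 0, 0, 0, 0.0174, 0],
  [0, 0, 0, 0, 0, 0.0174, 0],
  [0, 0, 0, 0, 0, 0, 0],
  [0, 0, 0, 0, 0, 0, 0],
])

```text
time: 8.05
tcp_pos: [0.5111, 0.3068, 0.2457]
eef_rot: [0.747, 0.665, -0.002, -0.0]
ft_force: [0.2, -0.5, -1.7]
gripper_width: 0.272
grasp_force: 60.6
```

```bash
cat > pl.py <<'E'
from rig import manip;from h import *
a=np.radians(-6.8);u=np.array([np.cos(a),np.sin(a),0]);z=np.array([0,0,1.])
T=R.from_matrix(np.c_[np.cross(z,u),u,-z]);st=manip.observe()
print(st['tcp_pos'],st['ft_force'],st['wrist_torque'],st['grasp_force'],st['joint_positions'].round(2));delta(st,np.array([.539,-.307,.2]),T)
E
python3 pl.py
```

```text
[0.51105992 0.30679338 0.24571809] [ 0.18919285 -0.48450725 -1.73692914] [-0.02842284 -0.03837749 -0.0252659 ] 60.6084144115448 [ 0.43  0.25  0.35  1.68 -0.    2.12]
shift mm [-606.2   99.4   47. ] full [-1.5156  0.2485  0.1176]
turn deg [-0.17  0.15  0.11] | 0.3 full [-0.0005  0.0004  0.0003]
```

Emit:
carry_out([
  [-0.03, 0.005, 0, 0, 0, 0, 0],
  [-0.063, 0.0104, 0, 0, 0, 0, 0],
  [-0.063, 0.0104, 0, 0, 0, 0, 0],
  [-0.063, 0.0104, 0, 0, 0, 0, 0],
  [-0.063, 0.0104, 0, 0, 0, 0, 0],
  [-0.063, 0.0104, 0, 0, 0, 0, 0],
  [-0.063, 0.0104, 0, 0, 0, 0, 0],
  [-0.063, 0.0104, 0, 0, 0, 0, 0],
  [-0.063, 0.0104, 0, 0, 0, 0, 0],
  [-0.063, 0.0104, 0, 0, 0, 0, 0],
  [-0.063, 0.0104, 0, 0, 0, 0, 0],
  [-0.063, 0.0104, 0, 0, 0, 0, 0],
])

```text
time: 9.25
tcp_pos: [0.5238, 0.0124, 0.2479]
eef_rot: [0.748, 0.664, -0.001, 0.0]
ft_force: [0.8, -0.2, -1.6]
gripper_width: 0.267
grasp_force: 60.6
```

Emit:
carry_out([
  [-0.063, 0.0104, 0, 0, 0, 0, 0],
  [-0.063, 0.0104, 0, 0, 0, 0, 0],
  [-0.063, 0.0104, 0, 0, 0, 0, 0],
  [-0.063, 0.0104, 0, 0, 0, 0, 0],
  [-0.063, 0.0104, 0, 0, 0, 0, 0],
  [-0.063, 0.0104, 0, 0, 0, 0, 0],
  [-0.063, 0.0104, 0, 0, 0, 0, 0],
  [-0.063, 0.0104, 0, 0, 0, 0, 0],
  [-0.063, 0.0104, 0, 0, 0, 0, 0],
  [-0.063, 0.0104, 0, 0, 0, 0, 0],
  [-0.063, 0.0104, 0, 0, 0, 0, 0],
])

```text
time: 10.35
tcp_pos: [0.536, -0.268, 0.2482]
eef_rot: [0.748, 0.664, -0.001, 0.0]
ft_force: [-0.3, 0.1, -0.8]
gripper_width: 0.268
grasp_force: 60.6
```

Emit:
carry_out([
  [-0.06, 0.0104, 0.05, 0, 0, 0, 0],
  [-0.03, 0.005, 0.06, 0, 0, 0, 0],
  [0, 0, 0, 0, 0, 0, 0],
  [0, 0, 0, 0, 0, 0, 0],
  [0, 0, 0, 0, 0, 0, 0],
])

```text
time: 10.85
tcp_pos: [0.5389, -0.3026, 0.2058]
eef_rot: [0.748, 0.664, -0.0, 0.001]
ft_force: [0.7, -0.2, -0.1]
gripper_width: 0.269
grasp_force: 60.5
```

```bash
python3 pl.py; python3 - <<'E'
from rig import manip;import cv2,numpy as np
f={k:manip.grab_frame(k)['frame'] for k in('side','scene')}
o=np.zeros((400,800,3),np.uint8);o[:,:400]=cv2.resize(f['scene'][150:350,230:430],(400,400));o[:,400:]=cv2.resize(f['side'][160:360,170:370],(400,400))
cv2.imwrite('pics/u.png',o)
E
```

```text
[ 0.53890229 -0.30259492  0.20582515] [ 0.66460519 -0.17962513 -0.10985187] [-0.0086958  -0.13343829  0.01265646] 60.50347566604614 [-0.62  0.29  0.32  1.6  -0.    1.07]
shift mm [-4.4  0.6  5.8] full [-0.0109  0.0015  0.0146]
turn deg [0.05 0.12 0.05] | 0.1 full [0.0001 0.0003 0.0001]
```

View pics/u.png

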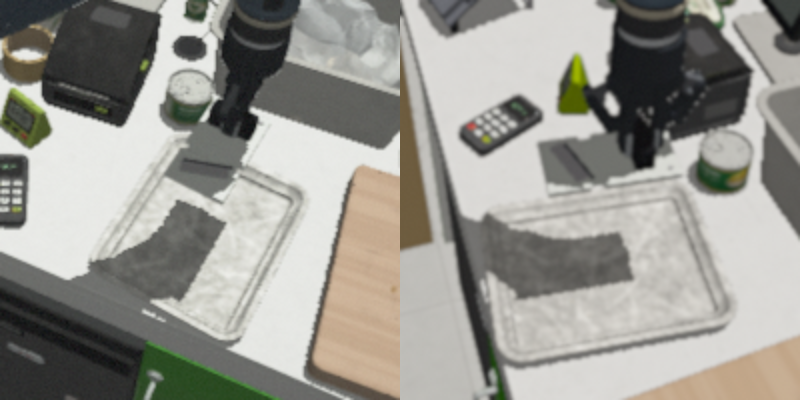

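The insert hangs level above the tray, aligned with it. Lowering.

Emit:
carry_out([
  [-0.011, 0.0015, 0.05, 0, 0, 0, 0],
  [0, 0, 0.05, 0, 0, 0, 0],
  [0, 0, 0.05, 0, 0, 0, 0],
  [0, 0, 0.05, 0, 0, 0, 0],
  [0, 0, 0.05, 0, 0, 0, 0],
  [0, 0, 0.05, 0, 0, 0, 0],
  [0, 0, 0.05, 0, 0, 0, 0],
  [0, 0, 0.04, 0, 0, 0, 0],
  [0, 0, 0.02, 0, 0, 0, 0],
  [0, 0, 0.02, 0, 0, 0, 0],
  [0, 0, 0, 0, 0, 0, 0],
  [0, 0, 0, 0, 0, 0, 0],
])

```text
time: 12.15
tcp_pos: [0.5391, -0.3079, 0.0331]
eef_rot: [0.748, 0.664, -0.001, 0.001]
ft_force: [0.8, 0.5, -2.6]
gripper_width: 0.269
grasp_force: 60.6
```

```bash
python3 pl.py; python3 - <<'E'
from rig import manip;import cv2,numpy as np
f={k:manip.grab_frame(k)['frame'] for k in('side','scene')}
o=np.zeros((400,800,3),np.uint8);o[:,:400]=cv2.resize(f['scene'][205:335,260:390],(400,400));o[:,400:]=cv2.resize(f['side'][230:360,200:330],(400,400))
cv2.imwrite('pics/v.png',o)
E
```

```text
[ 0.53913318 -0.30785323  0.03305285] [ 0.84401116  0.54457197 -2.61033901] [-0.00406926 -0.05645567 -0.00089788] 60.63997507095337 [-0.63  0.34  0.04  1.27 -0.    1.06]
shift mm [   0.5   -0.2 -166.9] full [ 1.200e-03 -4.000e-04 -4.174e-01]
turn deg [0.02 0.11 0.01] | 0.1 full [0.0001 0.0003 0.    ]
```

View pics/v.png

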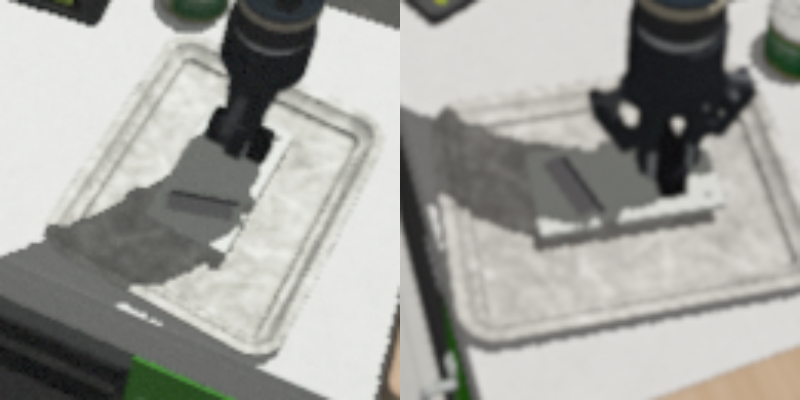

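The insert is over the floor with margin on all sides. I'll make gentle contact next.

Emit:
carry_out([
  [0, 0, 0.0075, 0, 0, 0, 0],
  [0, 0, 0.0075, 0, 0, 0, 0],
  [0, 0, 0.0075, 0, 0, 0, 0],
  [0, 0, 0.005, 0, 0, 0, 0],
  [0, 0, 0.0025, 0, 0, 0, 0],
  [0, 0, 0, 0, 0, 0, 0],
  [0, 0, 0, 0, 0, 0, 0],
])

```text
time: 12.95
tcp_pos: [0.5386, -0.3077, 0.0201]
eef_rot: [0.748, 0.664, -0.001, 0.0]
ft_force: [-0.7, 0.6, -1.2]
gripper_width: 0.27
grasp_force: 60.6
```

Emit:
carry_out([
  [0, 0, 0.003, 0, 0, 0, 0],
  [0, 0, 0.002, 0, 0, 0, 0],
  [0, 0, 0, 0, 0, 0, 0],
  [0, 0, 0, 0, 0, 0, 0],
  [0, 0, 0, 0, 0, 0, 0],
])

```text
time: 13.45
tcp_pos: [0.5386, -0.3077, 0.0181]
eef_rot: [0.748, 0.664, -0.001, 0.0]
ft_force: [-0.5, 0.0, -2.6]
gripper_width: 0.274
grasp_force: 60.6
```

Emit:
carry_out([
  [0, 0, 0.003, 0, 0, 0, 0],
  [0, 0, 0, 0, 0, 0, 0],
  [0, 0, 0, 0, 0, 0, 0],
  [0, 0, 0, 0, 0, 0, 0],
])

```text
time: 13.85
tcp_pos: [0.5387, -0.3078, 0.0175]
eef_rot: [0.748, 0.664, -0.001, 0.0]
ft_force: [0.4, 0.8, 2.4]
gripper_width: 0.269
grasp_force: 61.3
```

Emit:
carry_out([
  [0, 0, 0.003, 0, 0, 0, 0],
  [0, 0, 0, 0, 0, 0, 0],
  [0, 0, 0, 0, 0, 0, 0],
  [0, 0, 0, 0, 0, 0, 0],
])

```text
time: 14.25
tcp_pos: [0.5388, -0.3079, 0.0175]
eef_rot: [0.748, 0.664, -0.001, 0.001]
ft_force: [-2.5, 2.0, 7.1]
gripper_width: 0.267
grasp_force: 61.8
```

Contact is made with about 7 N. Releasing and rising.

Emit:
carry_out([
  [0, 0, -0.002, 0, 0, 0, 0],
  [0, 0, 0, 0, 0, 0, 0.35],
  [0, 0, 0, 0, 0, 0, 0.5],
  [0, 0, 0, 0, 0, 0, 0.7],
  [0, 0, 0, 0, 0, 0, 1],
  [0, 0, 0, 0, 0, 0, 1],
  [0, 0, 0, 0, 0, 0, 1],
  [0, 0, 0, 0, 0, 0, 1],
])

```text
time: 15.05
tcp_pos: [0.5385, -0.3076, 0.0164]
eef_rot: [0.748, 0.664, -0.001, 0.0]
ft_force: [0.3, -0.5, -0.0]
gripper_width: 1.002
grasp_force: 0.0
```

Emit:
carry_out([
  [0, 0, -0.02, 0, 0, 0, 1],
  [0, 0, -0.03, 0, 0, 0, 1],
  [0, 0, -0.05, 0, 0, 0, 1],
  [0, 0, -0.08, 0, 0, 0, 1],
  [0, 0, -0.1, 0, 0, 0, 1],
  [0, 0, -0.1, 0, 0, 0, 1],
  [0, 0, -0.05, 0, 0, 0, 1],
  [0, 0, 0, 0, 0, 0, 1],
  [0, 0, 0, 0, 0, 0, 1],
])

```text
time: 15.95
tcp_pos: [0.5392, -0.3078, 0.1898]
eef_rot: [0.748, 0.664, -0.001, 0.001]
ft_force: [-0.3, 0.8, -0.3]
gripper_width: 1.001
grasp_force: 0.0
```

```bash
python3 - <<'E'
from rig import manip;import cv2,numpy as np
f={k:manip.grab_frame(k)['frame'] for k in('wrist','side')}
o=np.zeros((400,800,3),np.uint8);o[:300,:400]=cv2.resize(f['wrist'],(400,300));o[:,400:]=cv2.resize(f['side'][170:370,170:370],(400,400))
cv2.imwrite('pics/w.png',o)
E
```

```text
(no output)
```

View pics/w.png

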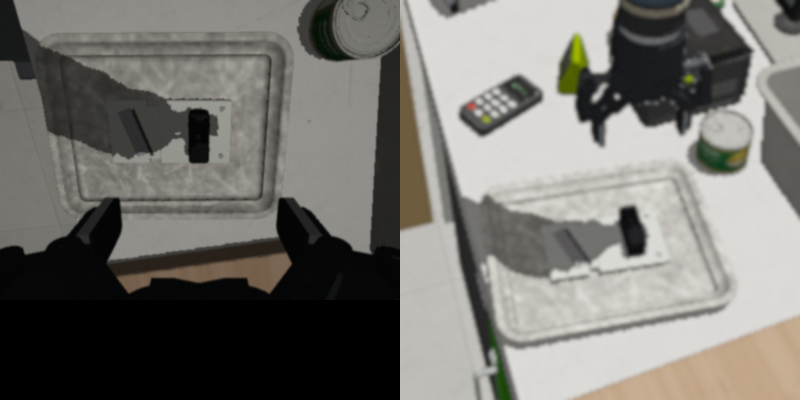

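The insert lies flat and centred in the tray with its bar up, and the gripper is clear.

```bash
python3 -c "
from rig import manip;print(manip.job_done())"
```

```text
the job is handed in; nothing more can be done
None
```

The slicing insert was pulled out of the slicer and laid flat, grip bar up, near the middle of the sheet tray; I handed the job in at about 16 s, and no verdict was returned.

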